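# Reject a failed battery pack through the sprung flap

## Task

The three-cell battery pack has failed its test. Lay it flat in the mouth of the reject lane and push it through the sprung flap, right into the pen, far enough that the flap swings fully shut behind it. Leave the two-cell pack and everything else on the bench where they are.

Things in the scene. Friction and masses are not known exactly. Their poses are not given: they have to be found in the camera images.
- pack3: the failed pack: three yellow cylindrical cells lying side by side in one rigid block, 55.5 mm wide (its x), 67 mm long (its y, the way the cells lie), 18.5 mm high, about 0.15 kg, loose, lying flat on the bench. Origin: centre of its underside; z up.
- pack2: the good pack, to be left alone: the same but with two cells, 37 mm wide (x), 67 mm long (y), 18.5 mm high. Origin: centre of its underside. The two packs may lie in either place.
- lane: the reject lane, a sheet-metal fixture fixed to the bench, open from above. Origin: on the bench under the middle of the gateway; its +y points the way through, from the apron past the gate into the pen; x across; z up. Deck surface at z 4 mm everywhere, all walls up to z 44. The pack goes through with its 55.5 mm width across the lane.
- apron (a point): centre of the apron's free deck, on the deck, at lane y -130 mm. Lane frame, mm: the apron is a flat deck without walls, x -80 to 80, y -205 to -65. Then guide cheeks funnel from about 121 to 76 wide between y -65 and -29, then a throat 74 wide (x -37 to 37) runs to the gate at y 0.
- pen (a point): on the pen's deck, at lane y 130 mm, x 0. Lane frame, mm: the pen behind the gate is, inside, x -52 to 37 and y 0 to 211. Two thin retaining bars (6 mm thick) cross over it at y 125 and y 165, z 41 to 47; the pack passes under them.
- flap (a joint): flap angle, rad: 0 shut (square across the lane), grows as it swings into the pen, stop at 1.55. Black plastic leaf 72 mm long, 3 thick, lane z 7 to 43, upright hinge at lane x -40, y 0. A spring always closes it (about 1 N at the pack). It opens only into the pen and sweeps its first 75 mm, so it shuts only once the pack's trailing end is beyond lane y 75 and the tool is out of its sweep.
- flap_edge (a point): middle of the flap's free edge, 75 mm from its hinge axis, 25 mm above the bench
- meter: black bench meter lying on its back, 70 x 120 mm, 58 mm high, loose bystander. Origin: centre of its underside.
- tape_roll: paper tape roll lying flat, 84 mm outside diameter, 24 mm high, loose bystander. Origin: centre of its underside.
- tray: small black open tray, 100 (x) x 150 (y) mm, 45 mm high, loose bystander. Origin: centre of its underside.
Mind the look-alikes: they are no part of the job. Leave any turquoise look-alike of the pack3 alone.

How it is judged:
By the outcome, as a careful person would: the job done as asked, in the order asked, and still so for the second after the job is handed in, with the robot touching nothing.
It also fails if it takes over 58 s, if anything falls off the work surface, if the arm or the gripper's body presses on something with over 40 N, if the wrist force passes 120 N, or if a joint passes its speed limit or range.

## Robot

A 6-joint arm with a two-finger parallel gripper is mounted at the origin on the work surface. World frame = base frame: x ahead of the robot, y to its left, z up, the work surface at z = 0. Lengths are in m, angles in degrees, forces in N, time in s.
With the tool pointing down it reaches from about 0.425 to 0.925 m from the base axis. Payload 12.5 kg.
Tool frame: the origin (TCP) lies at the very end of the fingers, on their centre line; the grasp point (between the pads) lies 19 mm behind it; z points along the fingers, x is the direction in which the jaws open and shut, and the axes are right-handed (so a half turn about z gives the same grasp; the last joint's range is limited). The gripper opens to 85 mm and grips with 20 to 120 N. Pads are 22 mm wide; open, the fingers measure 114 mm over their backs; the gripper's body (76 mm by 85 mm) begins 54 mm behind the grasp point. The pads swing forward as they close: fully open they stand 13 mm farther back than shut.
Start: joints at [71.127, 28.126, 89.318, -0, 62.55, -6.05], TCP at [0.139, 0.609, 0.231] pointing down, gripper open.
Joint ranges: [-177.58, 177.58], [-47.91, 125.51], [2.72, 160], [-65.01, 245.01], [3.68, 167.84], [-153.87, 153.87]. Speed limits (degrees/s): [127.2, 127.2, 159.86, 180, 180, 180].

## Interface

Orientations are given as a 3x3 rotation matrix whose columns are the frame's x, y, z axes.
In Python, from rig import env gives the robot as it stands. The module is installed in compiled form; this text tells all that it offers.
- The arm moves only by the tool carry_out, never from a script. Its argument "series" is text: rows parted by semicolons, each of 4 numbers parted by spaces: the shift along the tool's x, y, z in cm, then the turn about the tool's z in degrees. A call has 1 to 20 rows; each row is the pose to reach, as a shift and turn from the pose commanded when the call began, along the tool's axes at that moment; what a row does not reach only later rows make up. A row lasts 1/12 s, in which the tool goes at most 41.7 mm and 7.16 degrees, less where a joint would pass 70% of its speed; a pose out of reach is approached as far as the arm can. A call with a gripper value outside its range is refused whole. "fingers" is the gripper's target within -1 to 1 (fully open at 1, half-way at 0, shut at -1), set as the call begins (left out, the last holds). The fingers move at their own pace and stop on an object; "grip_force" is the grip in N (left out, the last holds). Time passes only in rows, so rows that repeat a pose let the fingers close. It gives the time, the measured TCP pose, the force and the opening at its end, in the units of the state.
- env.sense(): the state, without advancing time (a new reading comes with each control period).
- env.read_camera(name): name is "side" or "top"; returns a dict with "pixels" (480x640x3 uint8, red, green, blue), "vertical_fov" (degrees; the focal length in pixels is half the picture's height over the tangent of half this angle, whatever the lens; pixels are square), "cx", "cy" (the principal point, pixels), "view" (4x4, takes a point from world to camera coordinates). Camera axes: x right, y down, z forward; pixel columns grow to the right and rows downward; lengths in m; the calibration is good to about 2 mm. A picture is of the moment at which its call begins. There is no depth.
- env.close_job(): hands the job in, once; it reports no verdict.
The state is a dict: "time": time; "q": joint angles; "qd": joint speeds; "joint_efforts": joint torques, N m; "tcp_pos": TCP position; "ee_rot": TCP orientation; "wrist_force": force on the tool from outside, world axes, zero at the start; "ft_torque": the same for the moment, N m; "grip_width": finger opening in m.
Only numpy, scipy, OpenCV 4.12 (cv2) and the standard library are available. Lean on these libraries where they do the work, as an engineer would, in place of code of your own. Each camera call takes 0.05 s, during which the arm holds its last target.

## Working session

There is one attempt and no reset: what is moved stays moved. The work goes in short steps, Python scripts to look and compute and a tool call to move; the robot and the scene stay as the last step left them, time stands still between calls to the robot, and variables do not carry over. Pictures are saved under pics/ and viewed, and the job is handed in when it is done.

Besides the shell and the picture viewer there is one more tool, called after "Emit:" as name(argument=value, ...) on one line, values as JSON. carry_out: Moves the arm, as the interface text tells. Its arguments: {"type":"object","properties":{"series":{"type":"string"},"fingers":{"type":"number"},"grip_force":{"type":"number"}},"required":["series"]}

```bash
mkdir -p pics
python3 - <<'E'
from rig import env
import cv2,pickle
s=env.sense(); print(s['time'],s['tcp_pos'],s['ee_rot'],s['grip_width'])
d={}
for n in('side','top'):
    c=env.read_camera(n); d[n]=c; cv2.imwrite(f'pics/{n}0.png',c['pixels'][:,:,::-1]); print(n,c['vertical_fov'],c['cx'],c['cy'],c['view'],[k for k in c])
pickle.dump(d,open('c0.pkl','wb'))
E
```

```text
0.0 [0.13861843 0.60921262 0.23071405] [[ 2.21924707e-01  9.75063738e-01 -3.63845610e-04]
 [ 9.75063169e-01 -2.21924973e-01 -1.05985759e-03]
 [-1.11417513e-03 -1.19563868e-04 -9.99999372e-01]] 0.08541912858875869
side 54.53362066034152 319.57490895323394 237.39363294485054 [[ 9.88781858e-01 -1.49364177e-01  8.83030712e-04 -5.45101880e-01]
 [-8.89064521e-02 -5.93285306e-01 -8.00067615e-01  6.05419423e-02]
 [ 1.20025330e-01  7.91013836e-01 -5.99909186e-01  9.52228086e-01]
 [ 0.00000000e+00  0.00000000e+00  0.00000000e+00  1.00000000e+00]] ['pixels', 'vertical_fov', 'cx', 'cy', 'view']
top 47.764594540075926 315.6024522171133 244.6237630540822 [[-9.99531170e-04 -9.99943585e-01  1.05749096e-02 -6.26899839e-02]
 [-9.95263335e-01 -3.32524292e-05 -9.72157040e-02  5.43743045e-01]
 [ 9.72105711e-02 -1.06219899e-02 -9.95207153e-01  1.08433006e+00]
 [ 0.00000000e+00  0.00000000e+00  0.00000000e+00  1.00000000e+00]] ['pixels', 'vertical_fov', 'cx', 'cy', 'view']
```

View pics/side0.png

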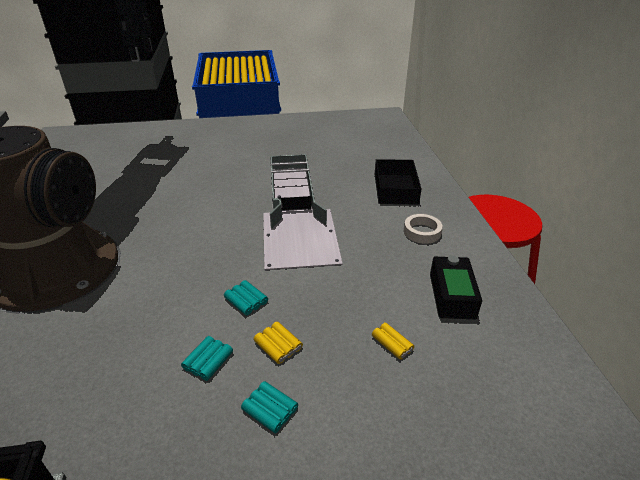

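View pics/top0.png

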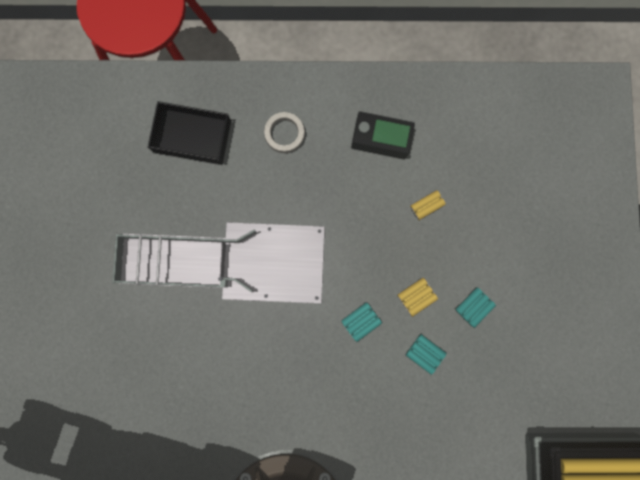

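Run:
```python
import cv2,pickle
d=pickle.load(open('c0.pkl','rb'))
t=d['top']['pixels'][:,:,::-1]; s=d['side']['pixels'][:,:,::-1]
cv2.imwrite('pics/t_lane.png',cv2.resize(t[210:320,105:335],None,fx=3.4,fy=3.4,interpolation=cv2.INTER_CUBIC))
cv2.imwrite('pics/s_lane.png',cv2.resize(s[145:280,230:370],None,fx=4,fy=4,interpolation=cv2.INTER_CUBIC))
cv2.imwrite('pics/s_pack.png',cv2.resize(s[270:440,170:330],None,fx=3.5,fy=3.5,interpolation=cv2.INTER_CUBIC))
cv2.imwrite('pics/t_pack.png',cv2.resize(t[260:380,330:510],None,fx=4,fy=4,interpolation=cv2.INTER_CUBIC))
```

```text
(no output)
```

View pics/t_lane.png

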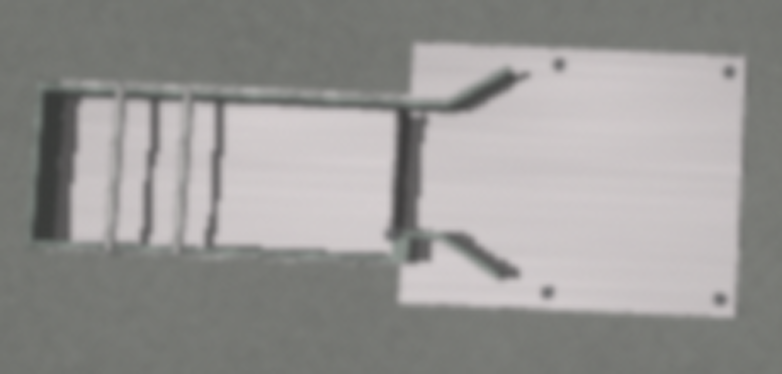

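View pics/s_lane.png

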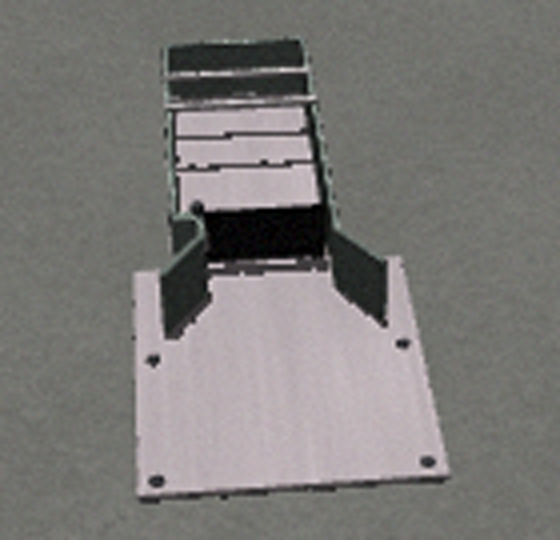

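View pics/s_pack.png

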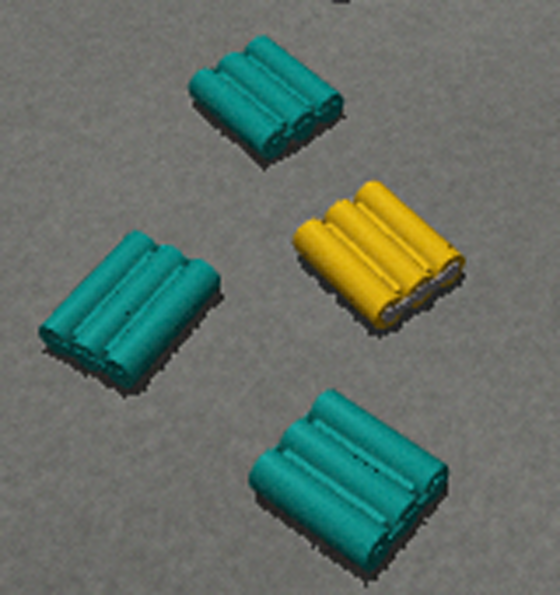

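View pics/t_pack.png

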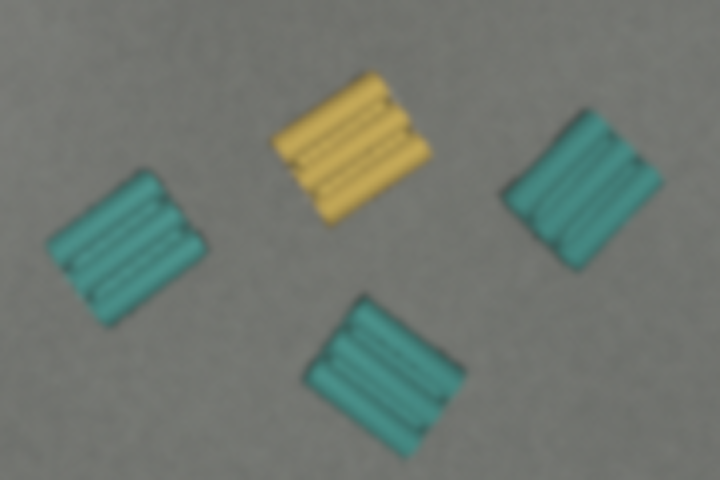

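```bash
cat > h.py <<'E'
import numpy as np,cv2,pickle
from scipy.optimize import least_squares
def proj(c,P):
    P=np.atleast_2d(P); V=c['view']; q=P@V[:3,:3].T+V[:3,3]; f=240/np.tan(np.radians(c['vertical_fov']/2))
    return np.c_[f*q[:,0]/q[:,2]+c['cx'],f*q[:,1]/q[:,2]+c['cy']]
def ray(c,uv,z):
    V=c['view'];f=240/np.tan(np.radians(c['vertical_fov']/2)); o=-V[:3,:3].T@V[:3,3]
    d=V[:3,:3].T@np.array([(uv[0]-c['cx'])/f,(uv[1]-c['cy'])/f,1]); return o+d*(z-o[2])/d[2]
def pose(p,L):
    c,s=np.cos(p[2]),np.sin(p[2]); L=np.atleast_2d(L)
    return np.c_[p[0]+c*L[:,0]-s*L[:,1],p[1]+s*L[:,0]+c*L[:,1],L[:,2]]
def un(pts,sc,off): return (np.array(pts,float)+.5)/sc-.5+np.array(off)
E
python3 - <<'E'
from h import *
d=pickle.load(open('c0.pkl','rb')); T,S=d['top'],d['side']
tp=un([(745,57),(735,317),(414,42),(400,303)],3.4,(105,210)); sp=un([(138,495),(449,476)],4,(230,145))
print([ray(T,u,.004) for u in tp],[ray(S,u,.004) for u in sp])
# lane fit: apron corners
L=[[.08,-.205,.004],[-.08,-.205,.004]]
Ls=[[-.08,-.205,.004],[.08,-.205,.004]]
# bars, top image centre lines at z .047 ends, at x ~ wall
Bt=un([(188,90),(180,247),(119,88),(110,245)],3.4,(105,210)); Bl=[[.037,.125,.047],[-.052,.125,.047],[.037,.165,.047],[-.052,.165,.047]]
def res(p,full=False):
    n=pose(p,[[0,0,0],[0,1,0]]); ly=(n[1]-n[0])[:2]
    r1=proj(T,pose(p,L))-tp[:2]; r2=proj(S,pose(p,Ls))-sp
    r3=(proj(T,pose(p,Bl))-Bt)[:,0:1]
    e=np.array([ray(T,u,.004)[:2]-p[:2] for u in tp[2:]])@np.array([np.cos(p[2]),np.sin(p[2])])-np.array([.08,-.08])
    if full: print(r1,r2,r3.T,e*1e3)
    return np.r_[r1.ravel(),r2.ravel(),r3.ravel(),e*500]
s=least_squares(res,[.56,.14,0.0]); res(s.x,1); print(s.x,np.degrees(s.x[2]))
# pack3 from yellow masks
for n,c in(('t',T),('s',S)):
    h=cv2.cvtColor(np.ascontiguousarray(c['pixels']),cv2.COLOR_RGB2HSV); m=cv2.inRange(h,(18,100,60),(35,255,255))
    k,lab,st,ce=cv2.connectedComponentsWithStats(m)
    for i in range(1,k):
        if 100<st[i,4]<3000: print(n,st[i],ce[i],ray(c,ce[i],.013), cv2.minAreaRect(np.argwhere(lab==i)[:,::-1].astype(np.float32)))
np.save('lane.npy',s.x)
E
```

```text
[array([ 0.58436053, -0.08037281,  0.004     ]), array([ 0.42473086, -0.07388781,  0.004     ]), array([0.59360695, 0.1238112 , 0.004     ]), array([0.4334236 , 0.12991526, 0.004     ])] [array([ 0.42665027, -0.07306306,  0.004     ]), array([ 0.58520516, -0.08175926,  0.004     ])]
[[ 0.39763464 -0.40694812]
 [ 0.42390685 -0.30211968]] [[-0.59744602  0.60640129]
 [-0.0419417  -0.17146891]] [[-0.14054411 -0.793608    0.21526155 -0.30473425]] [ 0.12199036 -0.17723752]
[ 0.51354219  0.12684522 -0.04027968] -2.307855711748152
t [411 191  34  28 505] [427.85148515 204.45346535] [ 0.62964243 -0.29839977  0.013     ] ((427.917724609375, 204.4601593017578), (16.630260467529297, 30.725419998168945), 59.534454345703125)
t [398 278  39  38 804] [417.42412935 296.43656716] [ 0.43780463 -0.27280343  0.013     ] ((417.4562072753906, 296.43634033203125), (26.266332626342773, 31.056076049804688), 55.491477966308594)
t [ 561  458   79   22 1718] [600.33527357 468.60419092] [ 0.09368329 -0.63380005  0.013     ] ((600.0, 468.5), (21.0, 78.0), 90.0)
s [254  55   9  27 147] [258.02040816  68.67346939] [
[... 1177 characters left out ...]
] [0.41148853 1.21009122 0.013     ] ((243.24139404296875, 68.89656066894531), (25.910192489624023, 5.813183784484863), 85.2363510131836)
s [247  56   8  26 145] [250.75172414  68.95862069] [0.44188968 1.20996873 0.013     ] ((250.76268005371094, 68.52063751220703), (25.425790786743164, 5.674239635467529), 85.03025817871094)
s [ 254  321   49   43 1096] [276.93065693 341.12226277] [ 0.43762138 -0.27400892  0.013     ] ((278.0000305175781, 341.5000305175781), (41.719295501708984, 31.81980323791504), 45.0)
s [372 322  42  37 752] [391.80053191 339.57180851] [ 0.62889598 -0.29936612  0.013     ] ((392.29412841796875, 339.823486328125), (42.08450698852539, 19.95760154724121), 40.601295471191406)
```

```bash
cat >> h.py <<'E'
def shift(s,tgt,yaw):
    R=np.array(s['ee_rot']); v=R.T@(np.array(tgt)-s['tcp_pos'])*100
    y=np.degrees(np.arctan2(R[1,0],R[0,0])); return np.round(v,2),round(y-yaw,2)
E
python3 - <<'E'
from h import *
from rig import env
d=pickle.load(open('c0.pkl','rb')); S=d['side'];T=d['top']
a=un([(372,183),(460,258),(303,228),(390,310)],3.5,(170,270)); w=[ray(S,u,.0165) for u in a]; print(np.degrees(np.arctan2(*(w[1]-w[0])[1::-1])),np.degrees(np.arctan2(*(w[3]-w[2])[1::-1])))
# fit rect to both masks via silhouette of box of cylinders
def mask(c,near):
    h=cv2.cvtColor(np.ascontiguousarray(c['pixels']),cv2.COLOR_RGB2HSV); m=cv2.inRange(h,(18,100,60),(35,255,255))
    k,lab,st,ce=cv2.connectedComponentsWithStats(m); i=lab[near[1],near[0]]; print(i); return (lab==i).astype(np.uint8)
ang=np.linspace(0,2*np.pi,24); r=.00925
pts=np.array([[x+r*np.cos(a),y,r+r*np.sin(a)] for x in(-.0185,0,.0185) for a in ang for y in(-.0335,.0335)])
M=mask(T,(417,296))
def iou(p):
    q=proj(T,pose(p,pts)); hull=cv2.convexHull(((q+.5)*16*1-8).astype(np.float32)).astype(np.int32)
    im=np.zeros(M.shape,np.uint8); cv2.fillConvexPoly(im,hull,1,shift=4); return -(im&M).sum()/(im|M).sum()
from scipy.optimize import minimize
for y in(30,34.5,38):
    o=minimize(iou,[.4377,-.2735,np.radians(y)],method='Nelder-Mead',options=dict(initial_simplex=[[.4377,-.2735,np.radians(y)],[.442,-.2735,np.radians(y)],[.4377,-.269,np.radians(y)],[.4377,-.2735,np.radians(y+4)]])); print(o.x[:2],np.degrees(o.x[2]),o.fun)
s=env.sense(); print(shift(s,[.5,.2,.231],34.5))
E
```

```text
-55.060714847294115 -55.870411376390265
2
[ 0.4979 -0.2465] 26.000000000000025 0.0
[ 0.49981111 -0.2365    ] 32.27777777777777 0.0
[ 0.49981111 -0.2365    ] 35.77777777777786 0.0
(array([-31.88,  44.32,   0.  ]), np.float64(42.68))<stdin>:14: RuntimeWarning: overflow encountered in scalar negative
```

Emit:
carry_out(series="-1.8 2.5 0 2.4; -3.6 4.9 0 4.8; -5.4 7.4 0 7.2; -7.1 9.9 0 9.6; -8.9 12.3 0 12; -10.7 14.8 0 14.4; -12.4 17.3 0 16.8; -14.2 19.7 0 19.2; -16 22.2 0 21.6; -17.8 24.7 0 24; -19.5 27.1 0 26.4; -21.3 29.6 0 28.8; -23 32 0 31.2; -24.8 34.5 0 33.6; -26.6 37 0 36; -28.4 39.4 0 38.4; -30.2 41.9 0 40.8; -31.9 44.3 0 42.7; -31.9 44.3 0 42.7", fingers=1, grip_force=40)

```text
time: 1.68
tcp_pos: [0.5026, 0.197, 0.2309]
ee_rot: [[0.827, 0.562, 0.001], [0.562, -0.827, -0.0], [0.0, 0.001, -1.0]]
wrist_force: [-0.8, -0.6, -0.5]
grip_width: 0.0852
```

Run:
```python
from h import *
from rig import env
s=env.sense(); print(s['time'],s['tcp_pos'],s['q'],shift(s,[.4377,-.2735,.12],34.5))
```

```text
1.6833 [0.50256834 0.19697486 0.23093303] [ 1.44060760e+01  2.12292864e+01  1.01335534e+02 -4.10214000e-02
  5.74114224e+01 -1.97560109e+01] (array([-31.8 ,  35.27,  11.11]), np.float64(-0.32))
```

Emit:
carry_out(series="-2 2.2 0.7 0; -4 4.4 1.4 0; -6 6.6 2.1 0; -8 8.8 2.8 0; -10 11 3.5 0; -12 13.2 4.2 0; -14 15.4 4.9 0; -16 17.6 5.6 0; -18 19.8 6.3 0; -20 22 7 0; -22 24.2 7.7 0; -24 26.5 8.4 0; -26 28.7 9.1 0; -28 31 9.8 0; -30 33.2 10.5 0; -31.5 35 11 0; -31.5 35 11 0; -31.5 35 11 0; -31.5 35 11 0; -31.5 35 11 0")

```text
time: 3.35
tcp_pos: [0.4384, -0.2657, 0.1215]
ee_rot: [[0.824, 0.567, -0.0], [0.567, -0.824, 0.0], [0.0, -0.0, -1.0]]
wrist_force: [0.5, -0.6, -0.2]
grip_width: 0.0853
```

Run:
```python
from h import *
from rig import env
s=env.sense(); print(s['time'],s['tcp_pos'],s['q'],shift(s,[.4377,-.2735,.012],34.5))
for n in('side','top'):
    c=env.read_camera(n); im=np.ascontiguousarray(c['pixels'][:,:,::-1]); 
    R=np.array(s['ee_rot']);uv=proj(c,[s['tcp_pos'],[.4377,-.2735,.0185]]);print(uv)
    for u in uv: cv2.circle(im,tuple(np.round(u).astype(int)),1,(0,0,255),-1)
    u=uv[0].astype(int); cr=im[max(u[1]-80,0):u[1]+80,max(u[0]-90,0):u[0]+90]
    cv2.imwrite(f'pics/{n}1.png',cv2.resize(cr,None,fx=3,fy=3))
```

```text
3.35 [ 0.4384361  -0.26570818  0.12145543] [-3.86077567e+01  2.77122050e+01  1.11548077e+02  1.50597698e-02
  4.07497057e+01 -7.31571312e+01] (array([-0.5 ,  0.6 , 10.95]), np.float64(0.04))
[[273.26206809 290.31290534]
 [276.77618916 338.68649009]]
[[425.12283896 295.97796464]
 [418.29399984 296.48190203]]
```

View pics/side1.png

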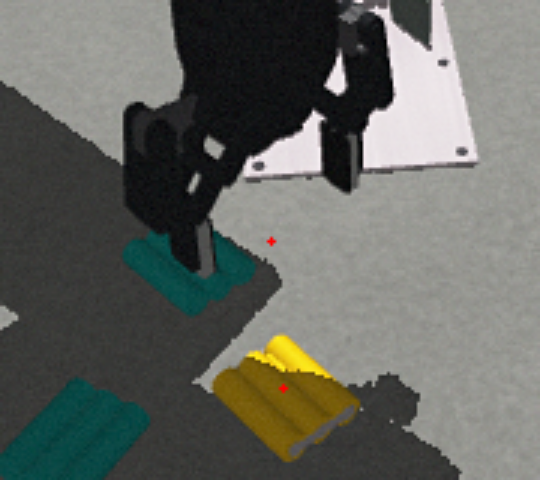

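View pics/top1.png

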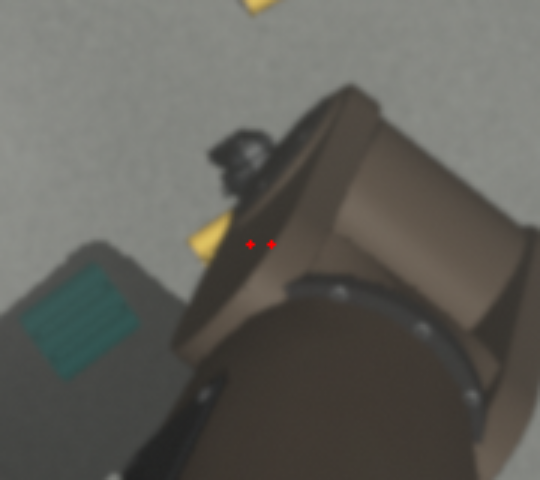

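Emit:
carry_out(series="-0.5 0.6 1.5 0; -0.5 0.6 3.5 0; -0.5 0.6 5.5 0; -0.5 0.6 7.5 0; -0.5 0.6 9 0; -0.5 0.6 10 0; -0.5 0.6 11 0; -0.5 0.6 11.5 0; -0.5 0.6 12 0; -0.5 0.6 12 0; -0.5 0.6 12 0")

```text
time: 4.37
tcp_pos: [0.4377, -0.2746, 0.0015]
ee_rot: [[0.824, 0.566, 0.0], [0.566, -0.824, -0.0], [0.0, 0.0, -1.0]]
wrist_force: [0.3, -0.1, -0.0]
grip_width: 0.0852
```

Run:
```python
from h import *
from rig import env
s=env.sense(); print(s['time'],s['tcp_pos'],s['wrist_force'],shift(s,[.4377,-.2735,.001],34.5))
for n in('side',):
    c=env.read_camera(n); im=np.ascontiguousarray(c['pixels'][:,:,::-1]); 
    cr=im[250:400,190:370]
    cv2.imwrite(f'pics/{n}2.png',cv2.resize(cr,None,fx=4,fy=4))
```

```text
4.3667 [ 0.43773723 -0.27459115  0.00153759] [ 0.33707276 -0.14786194 -0.01165035] (array([ 0.06, -0.09,  0.05]), np.float64(-0.02))
```

View pics/side2.png

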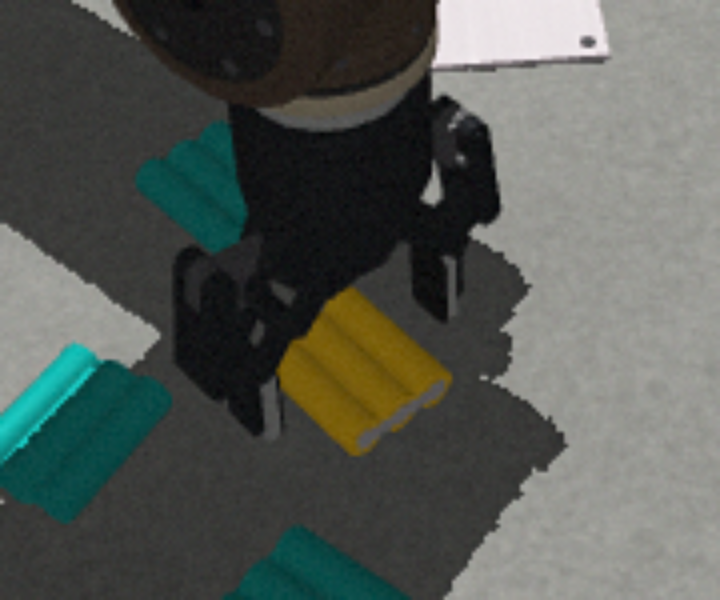

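The fingers straddle the yellow pack (left tip at about 265,435, right tip at about 445,320) and are clear of the turquoise packs. Closing now.

Emit:
carry_out(series="0 0 0 0; 0 0 0 0; 0 0 0 0; 0 0 0 0; 0 0 0 0; 0 0 0 0; 0 0 0 0; 0 0 0 0; 0 0 0 0; 0 0 0 0", fingers=-1, grip_force=40)

```text
time: 5.25
tcp_pos: [0.4378, -0.2747, 0.0019]
ee_rot: [[0.824, 0.566, 0.001], [0.566, -0.824, -0.001], [0.0, 0.001, -1.0]]
wrist_force: [-0.9, 0.1, 6.3]
grip_width: 0.0544
```

Emit:
carry_out(series="0 0 -0.5 0; 0 0 -1.5 0; 0 0 -3 0; 0 0 -5 0; 0 0 -7 0; 0 0 -8 0; 0 0 -8 0; 0 0 -8 0")

```text
time: 5.92
tcp_pos: [0.4376, -0.2746, 0.0816]
ee_rot: [[0.824, 0.566, 0.001], [0.566, -0.824, -0.001], [0.0, 0.001, -1.0]]
wrist_force: [-0.6, -0.6, -1.0]
grip_width: 0.0544
```

Run:
```python
from h import *
from rig import env
s=env.sense(); l=np.load('lane.npy'); a=pose(l,[[0,-.130,0]])[0]
print(s['time'],s['tcp_pos'],s['grip_width'],s['wrist_force'],a,shift(s,[a[0],a[1],.0815],np.degrees(l[2])))
for n in('side',):
    c=env.read_camera(n); im=np.ascontiguousarray(c['pixels'][:,:,::-1]); 
    cr=im[230:380,190:370]
    cv2.imwrite(f'pics/{n}3.png',cv2.resize(cr,None,fx=4,fy=4))
```

```text
5.9167 [ 0.43763479 -0.2745521   0.08160734] 0.0543901760811316 [-0.55760587 -0.643001   -1.0362064 ] [ 0.50830725 -0.00304933  0.        ] (array([ 21.2 , -18.38,   0.  ]), np.float64(36.79))
```

View pics/side3.png

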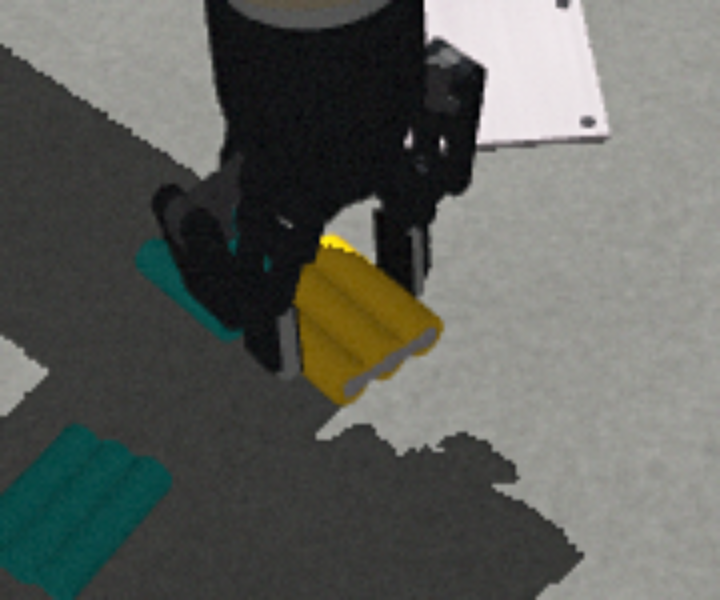

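Emit:
carry_out(series="1.6 -1.4 0 2.8; 3.2 -2.8 0 5.6; 4.9 -4.2 0 8.5; 6.5 -5.7 0 11.3; 8.2 -7.1 0 14.2; 9.8 -8.5 0 17; 11.4 -9.9 0 19.8; 13 -11.3 0 22.6; 14.7 -12.7 0 25.5; 16.3 -14.1 0 28.3; 18 -15.6 0 31.2; 19.6 -17 0 34; 21.2 -18.4 0 36.8; 21.2 -18.4 0 36.8; 21.2 -18.4 0 36.8; 21.2 -18.4 0 36.8")

```text
time: 7.3
tcp_pos: [0.5077, -0.0031, 0.0805]
ee_rot: [[0.999, -0.039, -0.001], [-0.039, -0.999, 0.0], [-0.001, -0.0, -1.0]]
wrist_force: [-0.3, 0.7, -1.1]
grip_width: 0.0545
```

Run:
```python
from h import *
from rig import env
s=env.sense(); l=np.load('lane.npy'); a=pose(l,[[0,-.130,0]])[0]
print(s['time'],s['tcp_pos'],s['grip_width'],s['wrist_force'],shift(s,[a[0],a[1],.0065],np.degrees(l[2])))
```

```text
7.3 [ 0.50773702 -0.00307817  0.08049849] 0.05447720048394734 [-0.25973153  0.69847666 -1.09329395] (array([ 0.07, -0.  ,  7.4 ]), np.float64(0.05))
```

Emit:
carry_out(series="0.1 0 1.5 0; 0.1 0 3 0; 0.1 0 4.5 0; 0.1 0 5.7 0; 0.1 0 6.5 0; 0.1 0 7 0; 0.1 0 7.3 0; 0.1 0 7.4 0; 0.1 0 7.4 0; 0.1 0 7.4 0")

```text
time: 8.13
tcp_pos: [0.5094, -0.003, 0.0077]
ee_rot: [[0.999, -0.041, 0.001], [-0.041, -0.999, -0.0], [0.001, -0.0, -1.0]]
wrist_force: [0.1, 0.7, -1.2]
grip_width: 0.0545
```

Emit:
carry_out(series="0 0 0 0; 0 0 0 0; 0 0 0 0; 0 0 0 0; 0 0 0 0; 0 0 0 0; 0 0 0 0", fingers=0.9)

```text
time: 8.72
tcp_pos: [0.5092, -0.0029, 0.0073]
ee_rot: [[0.999, -0.041, 0.0], [-0.041, -0.999, 0.0], [0.0, -0.0, -1.0]]
wrist_force: [0.7, 0.0, -0.5]
grip_width: 0.0812
```

Emit:
carry_out(series="0 0 -1 0; 0 0 -3 0; 0 0 -5 0; 0 2 -6 0; 0 4.5 -6 0; 0 7 -6 0; 0 7.5 -6 0; 0 7.5 -6 0; 0 7.5 -6 0")

```text
time: 9.47
tcp_pos: [0.506, -0.0776, 0.0676]
ee_rot: [[0.999, -0.041, -0.0], [-0.041, -0.999, 0.0], [-0.0, -0.0, -1.0]]
wrist_force: [-0.9, 0.9, -0.4]
grip_width: 0.0813
```

Run:
```python
from h import *
from rig import env
s=env.sense(); l=np.load('lane.npy'); a=pose(l,[[0,-.195,0]])[0]
print(s['time'],s['tcp_pos'],s['grip_width'],s['wrist_force'],shift(s,[a[0],a[1],.009],np.degrees(l[2])))
for n,b in(('side',(140,320,210,400)),('top',(200,330,100,360))):
    c=env.read_camera(n); im=np.ascontiguousarray(c['pixels'][:,:,::-1]); 
    cv2.imwrite(f'pics/{n}4.png',cv2.resize(im[b[0]:b[1],b[2]:b[3]],None,fx=3,fy=3))
```

```text
9.4667 [ 0.50600695 -0.07763351  0.06756469] 0.08131375793861605 [-0.8967681   0.86687374 -0.37199538] (array([-0.07, -0.96,  5.86]), np.float64(-0.07))
```

View pics/side4.png

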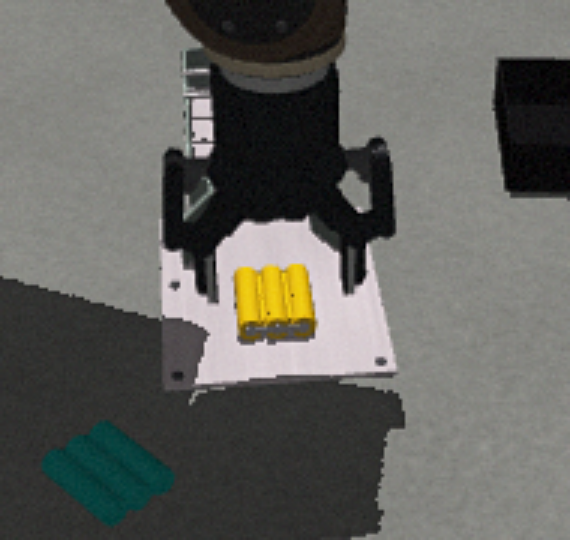

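View pics/top4.png

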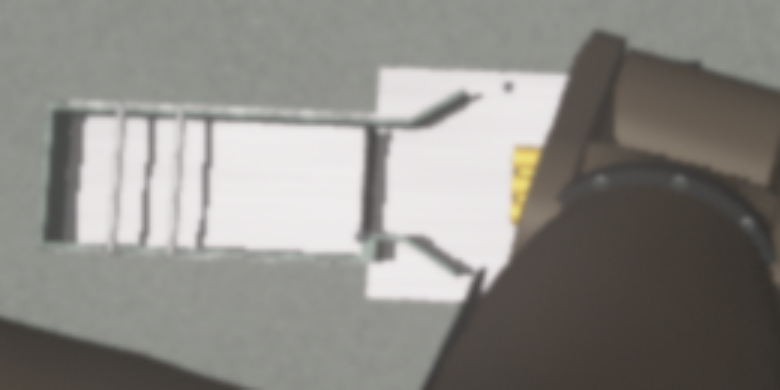

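Emit:
carry_out(series="0 0 0 0; 0 0 0 0; 0 0 0 0; 0 0 0 0; 0 0 0 0; 0 0 0 0; 0 0 1.5 0; 0 0 3 0; 0 0 4.5 0; 0 0 5.3 0; 0 0 5.8 0; 0 0 5.9 0; 0 0 5.9 0; 0 0 5.9 0", fingers=-0.3)

```text
time: 10.73
tcp_pos: [0.5064, -0.0779, 0.0088]
ee_rot: [[0.999, -0.041, 0.001], [-0.041, -0.999, -0.0], [0.001, 0.0, -1.0]]
wrist_force: [-0.0, 0.3, -0.6]
grip_width: 0.0303
```

Run:
```python
from h import *
from rig import env
s=env.sense(); l=np.load('lane.npy'); a=pose(l,[[0,-.080,0]])[0]
print(s['time'],s['tcp_pos'],s['grip_width'],s['wrist_force'],shift(s,[a[0],a[1],.0085],np.degrees(l[2])))
for n,b in(('side',(140,320,210,400)),):
    c=env.read_camera(n); im=np.ascontiguousarray(c['pixels'][:,:,::-1]); 
    cv2.imwrite(f'pics/{n}5.png',cv2.resize(im[b[0]:b[1],b[2]:b[3]],None,fx=4,fy=3.3))
```

```text
10.7333 [ 0.50639305 -0.07786268  0.00876848] 0.03028423482163802 [-0.03411021  0.30189844 -0.56261947] (array([ -0.11, -12.48,   0.03]), np.float64(-0.02))
```

View pics/side5.png

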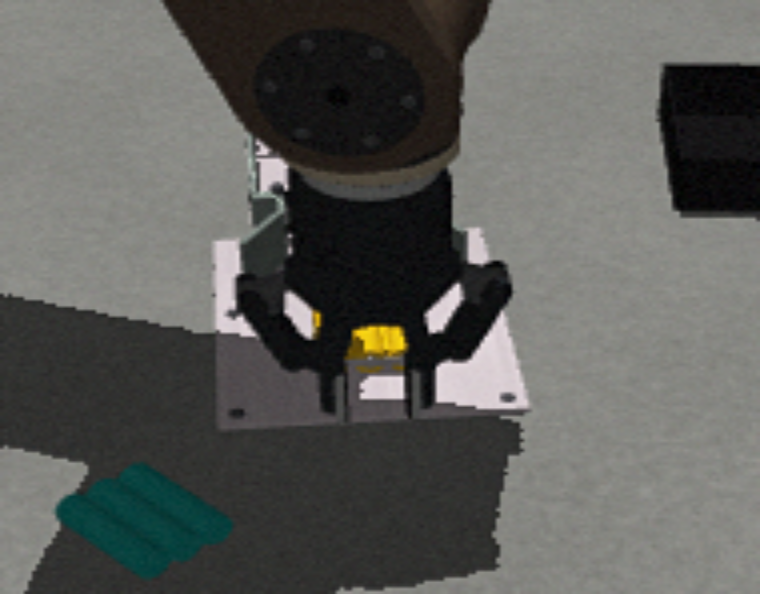

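Emit:
carry_out(series="0 0 -0.4 0; -0.1 0 -0.4 0; -0.1 -0.6 -0.4 0; -0.1 -1.5 -0.4 0; -0.1 -2.3 -0.4 0; -0.1 -3.1 -0.4 0; -0.1 -4 -0.4 0; -0.1 -5 -0.4 0; -0.1 -6 -0.4 0; -0.1 -7 -0.4 0; -0.1 -8 -0.4 0; -0.1 -9 -0.4 0; -0.1 -10 -0.4 0; -0.1 -11 -0.4 0; -0.1 -12 -0.4 0; -0.1 -12.5 -0.4 0; -0.1 -12.5 -0.4 0; -0.1 -12.5 -0.4 0", fingers=-0.5)

```text
time: 12.28
tcp_pos: [0.5102, 0.0474, 0.0123]
ee_rot: [[0.999, -0.04, -0.0], [-0.04, -0.999, 0.0], [-0.0, -0.0, -1.0]]
wrist_force: [0.0, -0.1, 0.4]
grip_width: 0.0212
```

Run:
```python
from h import *
from rig import env
s=env.sense(); l=np.load('lane.npy'); a=pose(l,[[0,.083,0]])[0]
print(s['time'],s['tcp_pos'],s['grip_width'],s['wrist_force'],shift(s,[a[0],a[1],.0125],np.degrees(l[2])))
for n,b in(('side',(130,310,210,400)),('top',(200,330,100,360))):
    c=env.read_camera(n); im=np.ascontiguousarray(c['pixels'][:,:,::-1]); 
    cv2.imwrite(f'pics/{n}6.png',cv2.resize(im[b[0]:b[1],b[2]:b[3]],None,fx=3,fy=3))
```

```text
12.2833 [0.51019466 0.04740479 0.01226219] 0.02117511427314981 [ 0.04879634 -0.09895775  0.41550776] (array([  0.02, -16.25,  -0.02]), np.float64(0.02))
```

View pics/side6.png

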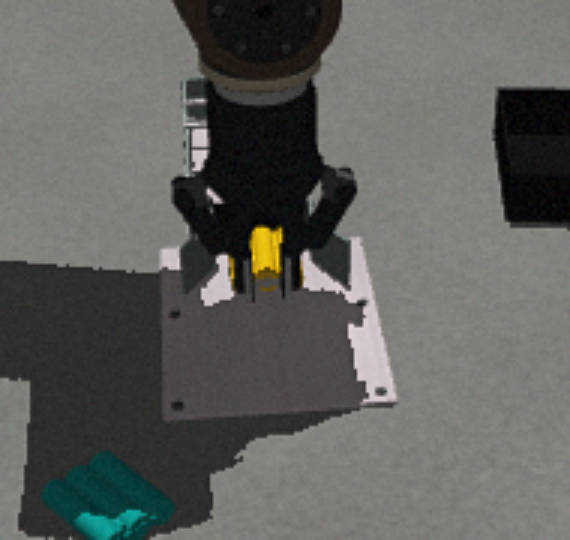

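View pics/top6.png

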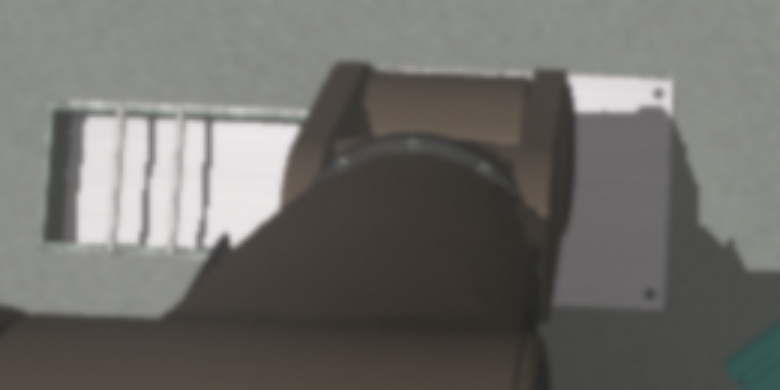

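Emit:
carry_out(series="0 -0.5 0 0; 0 -1.2 0 0; 0 -2 0 0; 0 -2.8 0 0; 0 -3.6 0 0; 0 -4.4 0 0; 0 -5.2 0 0; 0 -6 0 0; 0 -6 0 0")

```text
time: 13.13
tcp_pos: [0.5125, 0.1086, 0.0123]
ee_rot: [[0.999, -0.039, -0.0], [-0.039, -0.999, 0.0], [-0.0, -0.0, -1.0]]
wrist_force: [-0.2, -0.2, -0.5]
grip_width: 0.0211
```

Emit:
carry_out(series="0 -0.5 0 0; 0 -1.2 0 0; 0 -2 0 0; 0 -2.8 0 0; 0 -3.6 0 0; 0 -4.4 0 0; 0 -5.2 0 0; 0 -6 0 0; 0 -6 0 0")

```text
time: 13.88
tcp_pos: [0.5151, 0.1685, 0.0123]
ee_rot: [[0.999, -0.039, 0.0], [-0.039, -0.999, 0.0], [0.0, -0.0, -1.0]]
wrist_force: [0.1, 0.6, -0.9]
grip_width: 0.0215
```

Run:
```python
from h import *
from rig import env
s=env.sense(); l=np.load('lane.npy'); a=pose(l,[[0,.086,0]])[0]
print(s['time'],s['tcp_pos'],s['grip_width'],s['wrist_force'],shift(s,[a[0],a[1],.0125],np.degrees(l[2])))
for n,b in(('side',(130,310,210,400)),('top',(200,330,100,360))):
    c=env.read_camera(n); im=np.ascontiguousarray(c['pixels'][:,:,::-1]); 
    cv2.imwrite(f'pics/{n}7.png',cv2.resize(im[b[0]:b[1],b[2]:b[3]],None,fx=3,fy=3))
```

```text
13.8833 [0.51507868 0.16850289 0.01231719] 0.021479021800357507 [ 0.14012654  0.59060634 -0.8614307 ] (array([ 0.02, -4.43, -0.02]), np.float64(0.05))
```

View pics/side7.png

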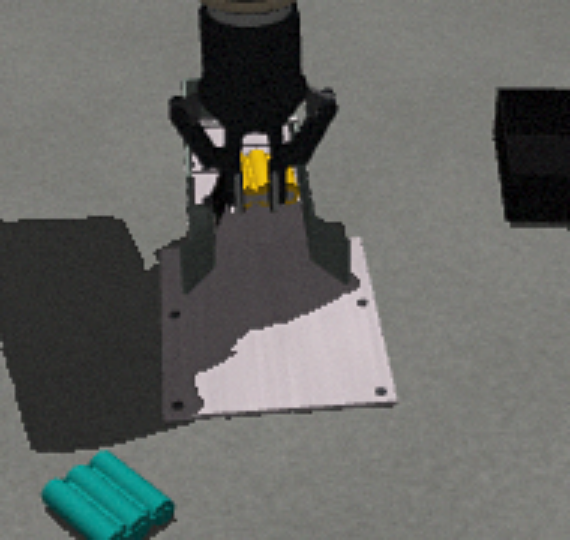

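View pics/top7.png

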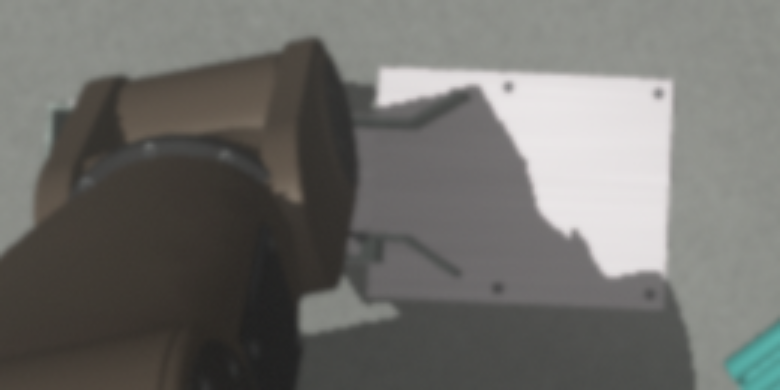

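Emit:
carry_out(series="0 -0.4 0 0; 0 -1 0 0; 0 -1.6 0 0; 0 -2.2 0 0; 0 -2.8 0 0; 0 -3.4 0 0; 0 -4 0 0; 0 -4.5 0 0; 0 -4.8 0 0; 0 -4.8 0 0; 0 -4.8 0 0")

```text
time: 14.9
tcp_pos: [0.5169, 0.2152, 0.0123]
ee_rot: [[0.999, -0.04, -0.0], [-0.04, -0.999, 0.0], [-0.0, -0.0, -1.0]]
wrist_force: [-0.3, 0.1, 1.0]
grip_width: 0.0212
```

Run:
```python
from h import *
from rig import env
s=env.sense(); l=np.load('lane.npy'); 
print(s['time'],s['tcp_pos'],s['wrist_force'])
for n,b in(('side',(130,250,230,370)),):
    c=env.read_camera(n); im=np.ascontiguousarray(c['pixels'][:,:,::-1]); 
    print(proj(c,pose(l,[[.037,.075,.022],[-.028,.075,.022],[0,.095,.022]]))-[b[2],b[0]])
    cv2.imwrite(f'pics/{n}8.png',cv2.resize(im[b[0]:b[1],b[2]:b[3]],None,fx=5,fy=5))
```

```text
14.9 [0.51689505 0.21515574 0.01225959] [-0.26110684  0.05062528  0.99893156]
[[78.50211672 57.34222552]
 [52.47066697 58.7920324 ]
 [63.19908378 54.11046483]]
```

View pics/side8.png

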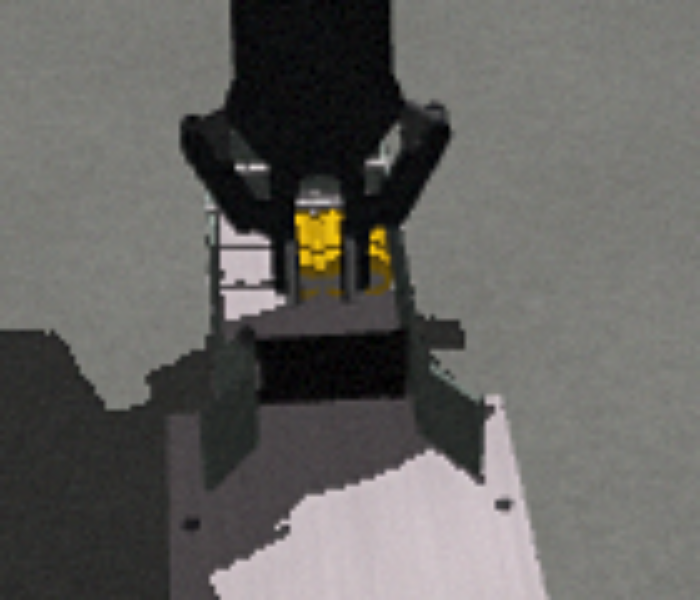

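Emit:
carry_out(series="0 0.2 0 0; 0 0.2 -1 0; 0 0.2 -2.5 0; 0 0.2 -4.5 0; 0 0.2 -7 0; 0 0.2 -10 0; 0 0.2 -13 0; 0 0.2 -16 0; 0 0.2 -18 0; 0 0.2 -18 0")

```text
time: 15.78
tcp_pos: [0.5182, 0.2131, 0.1973]
ee_rot: [[0.999, -0.041, 0.007], [-0.041, -0.999, 0.002], [0.007, -0.002, -1.0]]
wrist_force: [1.0, -0.6, -0.9]
grip_width: 0.0211
```

Emit:
carry_out(series="0 2 0 0; 0 5 0 0; 0 8 0 0; 0 11 0 0; 0 14 0 0; 0 17 0 0; 0 20 0 0; 0 23 0 0; 0 26 0 0; 0 29 0 0; 0 32 0 0; 0 34 0 0; 0 34 0 0; 0 34 0 0; 0 34 0 0")

```text
time: 17.03
tcp_pos: [0.5028, -0.1263, 0.1922]
ee_rot: [[0.999, -0.041, -0.0], [-0.041, -0.999, 0.0], [-0.0, -0.0, -1.0]]
wrist_force: [-0.1, 0.4, 0.3]
grip_width: 0.021
```

Run:
```python
from h import *
from rig import env
s=env.sense(); l=np.load('lane.npy'); 
print(s['time'],s['tcp_pos'],s['wrist_force'])
for n,b in(('side',(130,250,230,370)),('top',(200,330,100,360))):
    c=env.read_camera(n); im=np.ascontiguousarray(c['pixels'][:,:,::-1]); 
    cv2.imwrite(f'pics/{n}9f.png',im)
    f=5 if n=='side' else 3
    cv2.imwrite(f'pics/{n}9.png',cv2.resize(im[b[0]:b[1],b[2]:b[3]],None,fx=f,fy=f))
```

```text
17.0333 [ 0.50280807 -0.1262853   0.19218904] [-0.13000344  0.41222568  0.30798592]
```

View pics/side9.png

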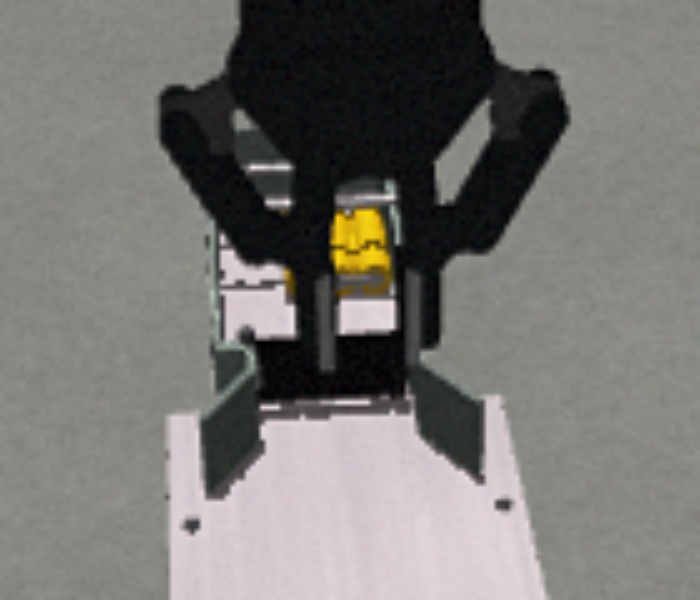

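View pics/top9f.png

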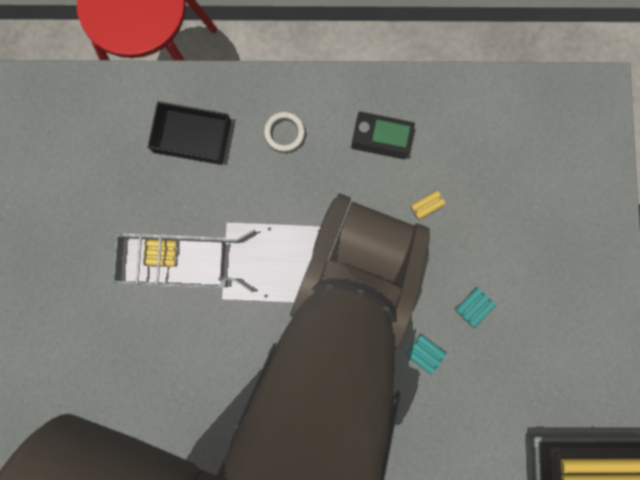

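View pics/top9.png

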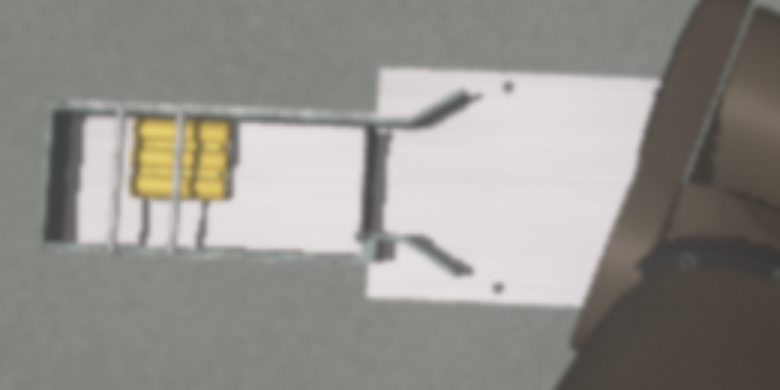

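Top view: the pack lies flat in the pen under the bars (about 132–235 × 118–198 in the crop). The flap is square across the gate (x≈375), and the bystanders are where they started. Handing in.

Run:
```python
from rig import env
print(env.close_job())
```

```text
the job is handed in; nothing more can be done
None
```

The three-cell pack is in the pen and the flap is shut behind it. I gripped the pack across its width and laid it flat on the apron. Then, with the fingers part-closed, I pushed it through the flap until its trailing end was at about lane y 95–99 mm, past the 75 mm the flap sweeps. The tool was then lifted straight out and moved clear, and I handed the job in at about 17 s.

**Last checks:**
- **Pack and flap:** both cameras show the pack flat in the pen, against the +x wall and under the first bar, with the flap square across the gate.
- **Other objects:** in the last top view, the two-cell pack, meter, tape roll, tray and two of the turquoise packs look unmoved. The arm hid the third turquoise pack in that picture. It was in plain sight while I was pushing, and nothing came near it after that.
- **Forces:** the wrist force read at the end of each move never passed about 6 N, reached while gripping.

No check failed. One thing differed from the plan: the flap's spring moved the pack sideways to the +x wall and turned it slightly on the way through, but it straightened by the end of the push. My attempt to refine the pack's starting position by silhouette fitting failed on a script error. I used the two cameras' direct measurements instead, which agreed to about 1 mm.

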